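# Hang the loaded stone stand on the cart's cleat and click its foot home

### The job

Take the slotted beech stand, with its five black stones in it, by its grip tab and hang it on the cleat of the grey steel panel, in line with the roller catch: tip its top towards the panel so the bevelled rear strip goes over the cleat, let it down gently into the groove, then push the foot in until the catch snaps and the stand hangs upright, fully home, and let go. Feel for the cleat, as its height on the panel is not known exactly: do not force the strip down on it or jam the foot. Keep the stones in their slots and leave the other things where they are.

Things in the scene. Friction and masses are not known exactly. Their poses are not given: they have to be found in the camera images.
- stand_tab (a point): Slotted beech stand, loose, about 0.4 kg loaded, 150 mm long, 150 mm high. This point: middle of its upright grip tab, 40 wide (y) x 12 thick (x), reaching 24 mm above and 26 mm below this point, grasped across y from above. Axes of the stand: z up, y along its length, +x to its rear. Underside 126 mm below this point. Back board under the tab: 12 thick, full length.
- stand_tongue (a point): Edge of the bevelled strip behind the stand's back board, mid length; 16 mm behind (+x) and 48 mm below stand_tab. The strip's underside rises at 45 deg from this edge forward to the board (10 mm), and runs flat 4.5 mm to the rear, where the strip's rear face goes 16 mm straight up to its top rear corner. Strip is full length, its top 16 mm above this edge.
- stand_bead (a point): Round steel bead, 10 mm thick, 16 mm wide (y), at the end of the strike at the stand's rear foot (4 mm neck); 15.5 mm behind and 108 mm below stand_tab, 9.5 mm behind the board. Two wooden spacers at the foot's ends reach 6 mm farther to the rear than this point.
- stand_front (a point): Middle of the front face of the stand's base block: 54 mm in front (-x) of and 111 mm below stand_tab. The face is 150 long, 30 high (15 mm above and below this point): the place to push the foot in. The stones stand in slots just behind it.
- panel: Fixed grey steel upstand, 250 long (y), 178 high. Origin at table level under the middle of the front face of the aluminium plate bolted to it (plane x = 0). +x points into the panel, z up; the open side is -x. Hung home, the stand's axes are parallel to the panel's, rear to the panel, stand_tab at panel x = -22, y = 0 mm and 40 mm above the cleat's true crest.
- cleat_mark (a point): Crest (top edge) of the cleat, mid length, at panel x = -15, z = 131 mm IF its plate were bolted at mid slot. Cleat and catch together truly sit up to 12 mm higher or lower than the marks, unmeasured: feel for it. Cleat 200 long, 16 mm off the plate; crest flat 2 mm wide; behind it the top slopes 45 deg down to the plate (14 mm lower), the groove for the stand's tongue.
- catch_mark (a point): Double roller catch, 68 mm below the crest, same height error. Two sprung rollers one above the other take the bead between them; steel brackets 16 mm over and under and cheeks 32 mm apart: the bead enters only from the front. Hung freely, the foot rests on the rollers and the stand leans about 10 deg, top to the panel; about 10 to 15 N pushes it in, it snaps home past half way.
- stone1: Loose polished black slate stone, a lens 22 mm across, 9.5 mm thick, 10 g, standing on edge in slot 1 of the stand; origin at its centre: stand x = -18, y = 54, z = 30 mm (12 mm showing above the base).
- stone2: Loose polished black slate stone, a lens 22 mm across, 9.5 mm thick, 10 g, standing on edge in slot 2 of the stand; origin at its centre: stand x = -18, y = 27, z = 30 mm (12 mm showing above the base).
- stone3: Loose polished black slate stone, a lens 22 mm across, 9.5 mm thick, 10 g, standing on edge in slot 3 of the stand; origin at its centre: stand x = -18, y = 0, z = 30 mm (12 mm showing above the base).
- stone4: Loose polished black slate stone, a lens 22 mm across, 9.5 mm thick, 10 g, standing on edge in slot 4 of the stand; origin at its centre: stand x = -18, y = -27, z = 30 mm (12 mm showing above the base).
- stone5: Loose polished black slate stone, a lens 22 mm across, 9.5 mm thick, 10 g, standing on edge in slot 5 of the stand; origin at its centre: stand x = -18, y = -54, z = 30 mm (12 mm showing above the base).
- dish: Bystander, loose: the chipped white porcelain dish, 104 mm across, 20 mm high; origin at the centre of its underside.
- caliper: Bystander, loose: the flat brass slide caliper, 150 mm long, 15 mm high; origin at the centre of its underside.
- weight: Bystander, loose: the stubby cast iron weight with the knurled knob, 60 mm across, 64 mm high; origin at the centre of its underside.
- bowl: Bystander, loose: the dark turned wooden lidded stone bowl, 126 mm across, 95 mm high; origin at the centre of its underside.
- brush: Bystander, loose: a hand brush; origin at the centre of its underside.
- jar: Bystander, loose: a white screw-top jar, 60 mm across, 75 mm high; origin at the centre of its underside.
- block: Bystander, loose: a felt-faced wooden rubbing block, 80 x 44 x 30 mm; origin at the centre of its underside.
Mind the look-alikes: they are no part of the job. Leave any green look-alike of the part that bears stand_tab alone.

How it is judged:
By the outcome, as a careful person would: the job done as asked, in the order asked, and still so for the second after the job is handed in, with the robot touching nothing.
It also fails if it takes over 72 s, if anything falls off the work surface, if the arm or the gripper's body presses on something with over 40 N, if the wrist force passes 120 N, or if a joint passes its speed limit or range.

### The arm

A 7-joint arm with a two-finger parallel gripper is mounted at the origin on the work surface. World frame = base frame: x ahead of the robot, y to its left, z up, the work surface at z = 0. Lengths are in m, angles in degrees, forces in N, time in s.
With the tool pointing down it reaches from about 0.425 to 0.95 m from the base axis. Payload 4.7 kg.
Tool frame: the origin (TCP) lies on the mounting face of the last link; the fingertips stand 173 mm ahead of it and the grasp point (between the pads) lies 155 mm ahead of it (ctrl.tip_reach is the z of the fingertips in the tool frame, in m); z points along the fingers, y is the direction in which the jaws open and shut (so a half turn about z gives the same grasp; the last joint's range is limited). The gripper opens to 85 mm and grips with 20 to 120 N. Pads are 22 mm wide; open, the fingers measure 114 mm over their backs; the gripper's body (76 mm by 85 mm) begins 54 mm behind the grasp point. The pads swing forward as they close: fully open they stand 13 mm farther back than shut.
Start: joints at [-68.234, 26.849, -2.785, 87.806, 1.381, 65.374, -4.715], TCP at [0.268, 0.619, 0.405] pointing down, gripper open.
Joint ranges: [-148.3, 148.3], [-19.14, 114.17], [-79.39, 73.82], [5.75, 140.21], [-59.74, 239.74], [12.07, 113.84], [-152.46, 152.46]. Speed limits (degrees/s): [147.25, 147.25, 180, 180, 180, 180, 180].

### API

Orientations are given as [roll, pitch, yaw] about the fixed x, y, z axes, in that order (R = Rz(yaw) Ry(pitch) Rx(roll)).
In Python, from bench import sensors, read_camera, workorder, spotter, ctrl gives the robot as it stands.
- The arm moves only by the tool play_rows, never from a script. Its argument "increments" is one flat list of numbers, 5 for each row, row after row: the shift along the world's x, y, z in mm, then the turn about the world's z in rad, then the closure, from 0 (fully open) to 1 (shut). A call has 1 to 10 rows; each row shifts and turns the commanded pose from where the row before left it; what a row does not reach is not made up. A row lasts 1/8 s, in which the tool goes at most 62.5 mm and 10.7 degrees, less where a joint would pass 70% of its speed; a pose out of reach is approached as far as the arm can. A call is refused whole if a number of a shift passes 62.5 or a number of a turn 0.188, either way. A call with a gripper value outside its range is refused whole. The fingers move at their own pace and stop on an object; "newtons" is the grip in N (left out, the last holds). Time passes only in rows, so rows that do not move let the fingers close. It gives the time, the measured TCP pose, the force and the opening at its end, in the units of the state.
- sensors.get_obs(): the state, without advancing time (a new reading comes with each control period).
- read_camera(name): name is "side" or "top" or "wrist"; returns a dict with "pixels" (400x640x3 uint8, red, green, blue), "fov_y" (degrees; the focal length in pixels is half the picture's height over the tangent of half this angle, whatever the lens; pixels are square), "cx", "cy" (the principal point, pixels), "k1" (the pictures are not rectified: a ray, as slopes to the right and down, at radius r is drawn at 1 + k1 r^2 times it, then the intrinsics apply), "world_to_cam" (4x4, takes a point from world to camera coordinates). Camera axes: x right, y down, z forward; pixel columns grow to the right and rows downward; lengths in m; the calibration is good to about 2 mm. A picture is of the moment at which its call begins. There is no depth.
- workorder.close_job(): hands the job in, once; it reports no verdict.
Trained networks look in a picture, given as the dict that the camera call returned (one of the last four; its "shot" number tells which), for a name from the list of things; names that differ only in an ending like _2 or _b are one class to them, and where a whole thing is asked for, a point or a joint stands for the part that bears it (a point fixed in the world has none). Each returns a list of dicts, best first, with "conf" (0 to 1); they miss things now and then, are a little off and sometimes report something else, mostly with a low value. They report only what shows in the picture. A call takes as long as a camera call. They do not tell look-alikes from the thing itself.
- spotter.boxes_of(label, picture): "centre" ([x, y, z] in m, in world coordinates, good to about 4 mm: the middle of the surface that is visible of it).
- spotter.cut_out(label, picture): "region" (400x640 bool, what is visible of it).
The state is a dict: "time_s": time; "joint_pos": joint angles; "dq": joint speeds; "joint_torque": joint torques, N m; "position": TCP position; "tcp_rot": TCP orientation; "contact_force": force on the tool from outside, world axes, zero at the start; "torque": the same for the moment, N m; "opening": finger opening in m.
Only numpy, scipy, OpenCV 4.12 (cv2) and the standard library are available. Lean on these libraries where they do the work, as an engineer would, in place of code of your own. Each camera call takes 0.05 s, during which the arm holds its last target. There are 200 camera calls.

## Working session

There is one attempt and no reset: what is moved stays moved. The work goes in short steps, Python scripts to look and compute and a tool call to move; the robot and the scene stay as the last step left them, time stands still between calls to the robot, and variables do not carry over. Pictures are saved under pics/ and viewed, about 8 in all and at most 12, crops included, and the job is handed in when it is done.

Besides the shell and the picture viewer there is one more tool, called in YAML: its name, and indented under it one key for each argument. play_rows: Moves the arm, as the interface text tells. Its arguments: {"type":"object","properties":{"increments":{"type":"array"},"newtons":{"type":"number"}},"required":["increments"]}

```bash
mkdir -p pics; ls; cat > h.py <<'E'
import numpy as np, cv2
from bench import sensors, read_camera, workorder, spotter, ctrl
def K(p):
    f=p["pixels"].shape[0]/2/np.tan(np.radians(p["fov_y"])/2); return f
def proj(p,X):
    X=np.atleast_2d(X); T=np.array(p["world_to_cam"]); c=X@T[:3,:3].T+T[:3,3]
    s=c[:,:2]/c[:,2:]; r2=(s**2).sum(1,keepdims=True); s=s*(1+p["k1"]*r2)
    return s*K(p)+[p["cx"],p["cy"]]
def ray(p,uv):
    d=(np.array(uv,float)-[p["cx"],p["cy"]])/K(p); s=d.copy()
    for _ in range(20): s=d/(1+p["k1"]*(s@s))
    T=np.array(p["world_to_cam"]); R=T[:3,:3]; o=-R.T@T[:3,3]; v=R.T@np.r_[s,1]
    return o,v/np.linalg.norm(v)
def onz(p,uv,z):
    o,v=ray(p,uv); return o+v*(z-o[2])/v[2]
def tri(*obs):
    A=np.zeros((3,3));b=np.zeros(3)
    for p,uv in obs:
        o,v=ray(p,uv);M=np.eye(3)-np.outer(v,v);A+=M;b+=M@o
    return np.linalg.solve(A,b)
def save(p,n,crop=None,s=1):
    im=p["pixels"][...,::-1]
    if crop: im=im[crop[1]:crop[3],crop[0]:crop[2]]
    cv2.imwrite("pics/"+n,cv2.resize(im,None,fx=s,fy=s,interpolation=cv2.INTER_CUBIC))
E
python3 - <<'E'
from h import *
print(sensors.get_obs())
P={n:read_camera(n) for n in("side","top","wrist")}
im=[P[n]["pixels"][...,::-1] for n in("side","top")]
cv2.imwrite("pics/a.png",cv2.resize(np.vstack(im),(750,938))[:,:]) if 0 else None
for n in P:
    save(P[n],n+"0.png")
    p=P[n]; T=np.array(p["world_to_cam"]);print(n,p["fov_y"],p["k1"],(-T[:3,:3].T@T[:3,3]).round(3),T[2,:3].round(2))
for n in("side","top"):
  for l in["stand_tab","stand_tongue","stand_front","stand_bead","panel","cleat_mark","catch_mark","stone1","dish","caliper","weight","bowl","brush","jar","block"]:
    try:
        for d in spotter.boxes_of(l,P[n])[:3]:
            print(n,l,round(d["conf"],2),np.round(d["centre"],3),proj(P[n],d["centre"]).round(0)[0])
    except Exception as e: print(n,l,e)
E
```

```text
pics
{'time_s': 0.0, 'joint_pos': array([-68.23338356,  26.89598619,  -2.78552529,  87.87525394,
         1.38164941,  65.37508964,  -4.71369967]), 'dq': array([ 0.06366724, -0.09976615, -0.10831724,  0.06884409, -0.00663619,
        0.03393414, -0.06738841]), 'joint_torque': array([-6.99295033e-04, -5.10306931e+01, -4.68049594e-02, -2.37715566e+01,
        1.06596251e-02,  7.29216845e-03, -8.55930153e-07]), 'position': array([0.26818581, 0.619156  , 0.40366538]), 'tcp_rot': array([-1.79887352e+02,  4.41221064e-03,  1.56582568e+02]), 'contact_force': array([ 0.46969221,  0.06290122, -0.2582654 ]), 'torque': array([ 0.00417024, -0.03727482,  0.02193085]), 'opening': 0.08555072520980128}
side 52.866909620032295 0.01499792220442612 [ 0.444 -0.7    0.824] [ 0.1   0.64 -0.76]
top 57.54596648180803 0.024897759118767016 [ 0.417 -0.08   0.97 ] [ 0.14  0.01 -0.99]
wrist 66.16028757166826 -0.033597174828073874 [0.19  0.652 0.373] [ 0.3  -0.13 -0.94]
side stand_tab 0.81 [ 0.53  -0.254  0.04 ] [320. 271.]
side stand_tab 0.59 [ 0.315 -0.189  0.034] [222. 257.]
side stand_tongue 0.81 [ 0.525 -0.25
[... 1340 characters left out ...]
. 211.]
top stand_bead 0.94 [ 0.312 -0.176  0.031] [360. 289.]
top stand_bead 0.61 [ 0.523 -0.245  0.033] [383. 204.]
top stand_bead 0.5 [0.509 0.291 0.141] [157. 211.]
top panel 0.68 [0.509 0.293 0.138] [157. 211.]
top catch_mark 0.85 [0.515 0.291 0.143] [157. 208.]
top dish 0.95 [ 0.753 -0.207  0.013] [364. 121.]
top dish 0.68 [ 0.698 -0.371  0.073] [433. 132.]
top caliper 0.74 [0.688 0.008 0.005] [286. 148.]
top weight 0.72 [0.486 0.002 0.033] [288. 221.]
top bowl 0.78 [ 0.543 -0.487  0.087] [487. 191.]
top brush 0.69 [0.765 0.194 0.019] [216. 120.]
top brush 0.16 [0.366 0.068 0.035] [263. 269.]
top jar 0.78 [ 0.698 -0.367  0.076] [431. 132.]
top block 0.96 [0.366 0.07  0.029] [262. 269.]
```

```bash
python3 - <<'E'
import cv2,numpy as np
s=cv2.imread("pics/side0.png");t=cv2.imread("pics/top0.png")
# crops 2x combined
a=cv2.resize(s[60:340,180:460],(600,600));cv2.imwrite("pics/s1.png",a)
E
```

```text
(no output)
```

View pics/side0.png

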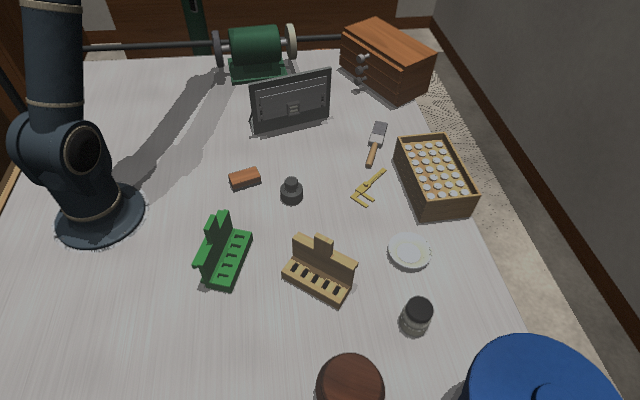

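View pics/top0.png

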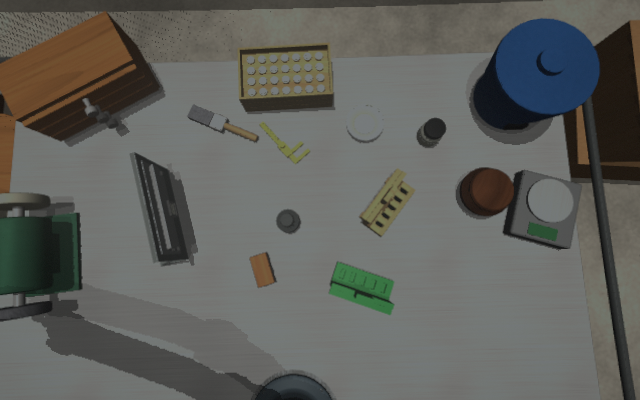

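The candidates for the stand are the beech one at side (320,268)/top (387,203) and the green look-alike at side (222,257)/top (361,287). I choose the beech one and check it in close crops together with the panel.

```bash
python3 - <<'E'
import cv2,numpy as np
s=cv2.imread("pics/side0.png");t=cv2.imread("pics/top0.png")
def c(im,x,y,k):
    a=im[y:y+300//k,x:x+400//k]; a=cv2.resize(a,(400,300),interpolation=cv2.INTER_CUBIC)
    for i in range(0,400,20*k//k*k): cv2.putText(a,str(x+i//k),(i,8),0,.28,(0,0,255)) if (i//k)%20==0 else 0
    for j in range(0,300,20): cv2.putText(a,str(y+j//k),(0,j+4),0,.28,(0,0,255)) if (j//k)%10==0 else 0
    return a
cv2.imwrite("pics/c1.png",np.vstack([np.hstack([c(s,270,225,4),c(t,340,165,4)]),np.hstack([c(s,240,65,4),c(t,110,145,3)])]))
E
```

```text
(no output)
```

View pics/c1.png

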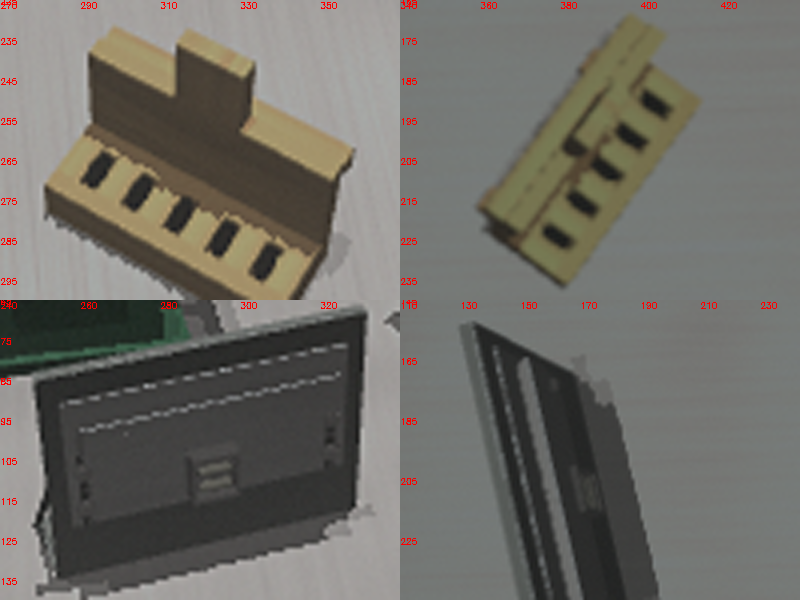

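The beech stand has stones in all five slots, with its tab at side ≈(324,240), and it stands apart from the green one. The panel faces the stand, with its catch at side ≈(293,109). Next I fit both poses.

```bash
cat > fit.py <<'E'
from h import *
from scipy.optimize import least_squares
def pose(q,M): # x,y,z,yaw
    c,s=np.cos(q[3]),np.sin(q[3]); R=np.array([[c,-s,0],[s,c,0],[0,0,1]]); return np.array(M)@R.T+q[:3]
def fit(obs,q0,fz=None,w=None):
    def r(q):
        q=np.r_[q[:2],fz,q[2]] if fz is not None else q
        return np.concatenate([(proj(p,pose(q,M))-np.array(U)).ravel() for p,M,U in obs])
    s=least_squares(r,q0,loss="soft_l1"); return s.x,r(s.x)
E
python3 - <<'E'
from fit import *
S=read_camera("side");T=read_camera("top")
MS=[[-6,20,24],[6,20,24],[-6,-20,24],[6,-20,24],[-54,75,-96],[-6,75,-26],[6,75,-26],[-6,-75,-26],[6,-75,-26]]
US=[[314.5,235],[317.5,232.5],[331.7,244],[333.7,240.5],[281.2,271.2],[292.5,238],[297.5,231.7],[353.7,270],[358.7,263]]
MT=[[-54,-75,-96],[-54,75,-96]];UT=[[415,189.5],[380.7,237]]
for q in([.53,-.25,.126,.8],):
    x,r=fit([(S,np.array(MS)/1e3,US),(T,np.array(MT)/1e3,UT)],q);print("stand",x.round(4),np.degrees(x[3]).round(1));print(r.reshape(-1,2).round(1).tolist())
# panel: plane offset front upstand unknown -> take 8mm
MP=np.array([[8,125,178],[8,-125,178],[8,125,0],[8,-125,0]])/1e3
UP=[[248.7,84.5],[331,66.7],[254.5,134],[329.2,116.7]]
x,r=fit([(S,MP,UP)],[.51,.29,0,1.8]);print("panel",x.round(4),np.degrees(x[3]));print(r.reshape(-1,2).round(1).tolist())
print(proj(T,pose(x,MP)).round(0).tolist(), proj(T,pose(x,[[-.015,.1,.131],[-.015,-.1,.131],[-.015,0,.063]])).round(0).tolist(),proj(S,pose(x,[[-.015,.1,.131],[-.015,-.1,.131],[-.015,0,.063]])).round(0).tolist())
o=sensors.get_obs(); Tm=np.array(read_camera("wrist")["world_to_cam"])
from scipy.spatial.transform import Rotation as R
Rt=R.from_euler("xyz",o["tcp_rot"],degrees=True).as_matrix()
c=-Tm[:3,:3].T@Tm[:3,3]; print("cam in tool",Rt.T@(c-o["position"]),"axis",Rt.T@Tm[2,:3], "tool y world",Rt[:,1],o["tcp_rot"],ctrl.tip_reach)
E
```

```text
stand [ 0.5375 -0.2406  0.1239  0.8895] 51.0
[[0.0, 0.5], [0.0, -1.1], [-0.2, 0.2], [0.7, -0.5], [0.2, -0.8], [0.1, -0.4], [-1.9, 2.1], [-0.3, -0.2], [-2.6, 2.5], [-0.1, -0.9], [0.2, -2.6]]
panel [ 5.2350e-01  2.9260e-01 -1.0000e-04  1.8234e+00] 104.47278965563955
[[-0.3, -0.0], [0.6, 0.4], [0.1, 0.1], [-0.4, -0.6]]
[[158.0, 260.0], [134.0, 150.0], [188.0, 257.0], [167.0, 168.0]] [[175.0, 245.0], [156.0, 163.0], [177.0, 207.0]] [[261.0, 101.0], [326.0, 87.0], [295.0, 113.0]]
cam in tool [ 0.08429602 -0.00104446  0.03120922] axis [-3.29784434e-01 -3.14179682e-04  9.44056210e-01] tool y world [3.97473051e-01 9.17613845e-01 6.30584019e-05] [ 1.79996387e+02 -3.56985357e-03  1.56579699e+02] 0.1734
```

play_rows:
  increments: [29,-49,1,-0.184,0,29,-49,1,-0.184,0,29,-49,1,-0.184,0,29,-49,1,-0.184,0,29,-49,1,-0.184,0,29,-49,1,-0.184,0,29,-49,1,-0.184,0,29,-49,1,-0.184,0,29,-49,1,-0.184,0,29,-49,1,-0.184,0]

```text
time_s: 3.05
position: [0.5589, 0.1278, 0.4152]
tcp_rot: [180.0, -0.1, 50.8]
contact_force: [0.6, -0.3, 1.0]
opening: 0.0852
```

play_rows:
  increments: [0,0,0,0,0,0,0,0,0,0]

```text
time_s: 3.3
position: [0.5581, 0.1299, 0.4146]
tcp_rot: [-180.0, -0.0, 51.2]
contact_force: [-0.5, 0.2, -0.3]
opening: 0.0855
```

```bash
python3 - <<'E'
from fit import *
o=sensors.get_obs();print(o["position"],o["tcp_rot"])
W=read_camera("wrist")
import pickle;pickle.dump(W,open("wp.pkl","wb"))
im=cv2.resize(W["pixels"][...,::-1],(800,500),interpolation=cv2.INTER_CUBIC);cv2.imwrite("pics/w1.png",im)
E
```

```text
[0.5581078  0.12989066 0.41462719] [-1.79961515e+02 -1.24457097e-02  5.12086615e+01]
```

View pics/w1.png

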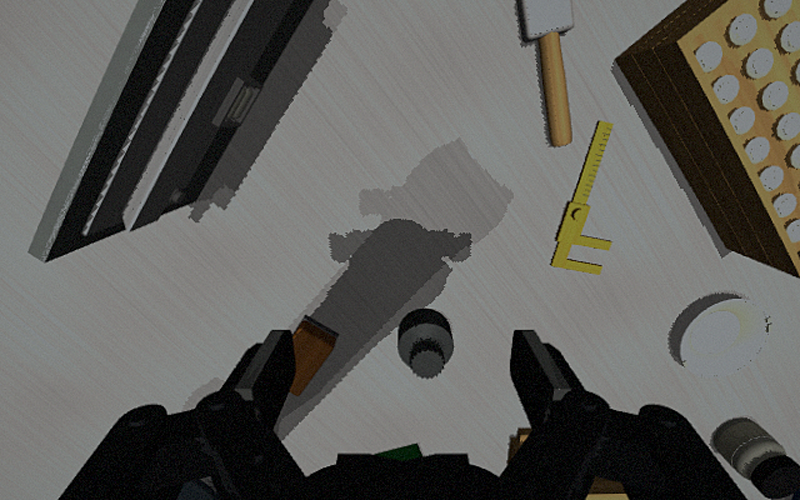

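The wrist view shows the panel at the upper left, its near top corner at (45,262). The cleat's bright top runs from (128,230) upward, and the catch is at (240,100). I fit the panel pose together with plate thickness and height error.

```bash
python3 - <<'E'
from fit import *
import pickle
W=pickle.load(open("wp.pkl","rb"));S=read_camera("side")
UP=np.array([[248.7,84.5],[331,66.7],[254.5,134],[329.2,116.7]])
def model(v):
    x,y,yaw,t,h=v; q=[x,y,0,yaw]
    A=pose(q,[[t,.125,.178],[t,-.125,.178],[t,.125,0],[t,-.125,0]])
    C=pose(q,[[-.015,.1,.131+h],[-.015,-.1,.131+h],[-.018,0,.063+h]])
    return A,C
def r(v):
    A,C=model(v)
    return np.concatenate([(proj(S,A)-UP).ravel(),(proj(S,C)-[[259.7,97.5],[325,83.7],[293.7,110]]).ravel(),
      .7*(proj(W,A[:1])-[[36,209.6]]).ravel(),.7*(proj(W,C[[0,2]])-[[105,184],[192,80]]).ravel(),[(v[3]-.008)/.004]])
for fx in (0,1):
    s=least_squares(r,[.5235,.2926,1.823,.008,0],loss="soft_l1");print(s.x.round(4),np.degrees(s.x[2]));print(s.fun.round(1))
    break
x=s.x
im=cv2.resize(W["pixels"][::1,:,::-1],None,fx=2,fy=2)
A,C=model(x)
q=[x[0],x[1],0,x[2]];h=x[4]
L=[([x[3],.125,.178],[x[3],-.125,.178]),([-.016,.1,.131+h],[-.016,-.1,.131+h]),([-.014,.1,.131+h],[-.014,-.1,.131+h]),([0,.1,.117+h],[0,-.1,.117+h])]
for a,b in L:
    P=(proj(W,pose(q,np.linspace(a,b,40)))*2).astype(int); cv2.polylines(im,[P],False,(0,0,255),1)
a=im[0:450,0:480]
im2=cv2.resize(S["pixels"][65:140,240:340,::-1],None,fx=6,fy=6,interpolation=cv2.INTER_CUBIC)
for a_,b in L:
    P=((proj(S,pose(q,np.linspace(a_,b,40)))-[240,65])*6+3).astype(int); cv2.polylines(im2,[P],False,(0,0,255),1)
cv2.imwrite("pics/pf.png",np.hstack([cv2.resize(a,None,fx=.7,fy=.7),cv2.resize(im2,(420,315))]))
E
```

```text
[0.5208 0.2974 1.845  0.0031 0.0103] 105.70919285308365
[-0.6  0.5 -0.3 -0.1 -0.2  0.6 -1.2 -1.1  0.3  0.3 -0.1 -1.   0.4 -0.1
  0.2 -0.4 -0.7 -0.9  2.2  1.8 -1.2]
```

View pics/pf.png

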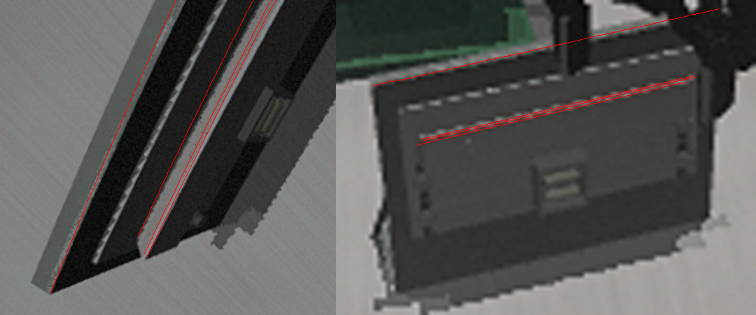

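play_rows:
  increments: [0,-50,0,0,0,0,-50,0,0,0,0,-50,0,0,0,-5,-50,0,0,0,-5,-50,0,0,0,-5,-50,0,0,0,-5,-50,0,0,0,0,-20,0,0,0,0,0,0,0,0]

```text
time_s: 4.53
position: [0.5382, -0.2409, 0.4147]
tcp_rot: [180.0, 0.0, 51.1]
contact_force: [0.1, -0.4, -1.1]
opening: 0.085
```

The overlaid panel model matches both views well, with the cleat about 10 mm above its mark and panel yaw about 105.5°. Now I look at the stand from above.

```bash
python3 - <<'E'
from fit import *
import pickle
W=read_camera("wrist");pickle.dump(W,open("ws.pkl","wb"))
im=cv2.resize(W["pixels"][:,:,::-1],None,fx=2,fy=2,interpolation=cv2.INTER_CUBIC)
q=[.5375,-.2406,.125,.8895]
for M in ([[-6,20,24],[6,20,24],[6,-20,24],[-6,-20,24]],[[-6,75,-26],[6,75,-26],[6,-75,-26],[-6,-75,-26]],[[6,75,-32],[20.5,75,-32],[20.5,-75,-32],[6,-75,-32]]):
    P=(proj(W,pose(q,np.array(M)/1e3))*2).astype(int);cv2.polylines(im,[P],True,(0,0,255),1)
print(P.tolist())
cv2.imwrite("pics/st.png",im[200:800,240:1040])
E
```

```text
[[486, 360], [483, 331], [794, 332], [792, 361]]
```

View pics/st.png

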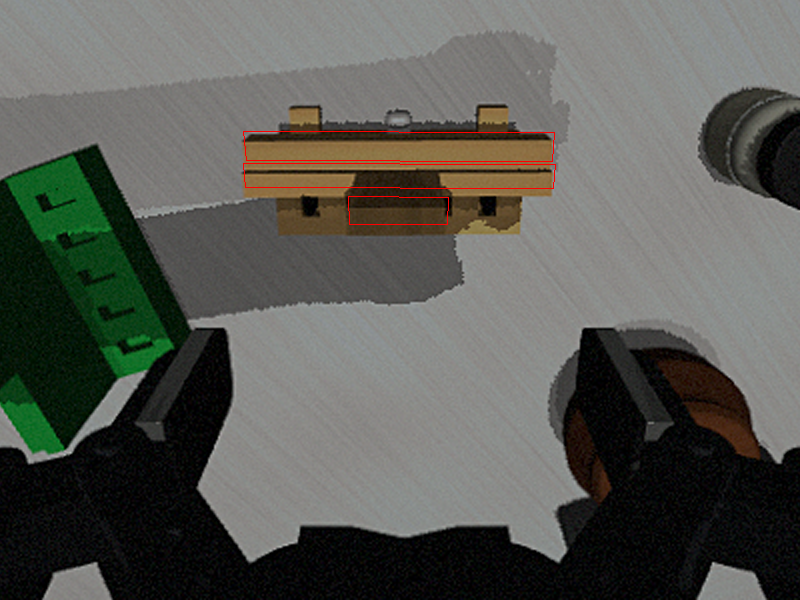

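The model offset is about 3.4 mm: the stand is farther forward, with its tab at ≈(0.535,-0.243) and yaw 51°. I descend and grip lightly first.

play_rows:
  increments: [-3,-2,-30,0,0,0,0,-40,0,0,0,0,-35,0,0,0,0,-20,0,0,0,0,-9,0,0,0,0,0,0,0.5,0,0,0,0,1,0,0,0,0,1,0,0,0,0,1,0,0,0,0,1]
  newtons: 20

```text
time_s: 5.82
position: [0.5353, -0.2423, 0.2817]
tcp_rot: [-180.0, -0.1, 51.2]
contact_force: [-2.1, 3.3, 6.5]
opening: 0.0399
```

play_rows:
  increments: [0,0,0,0,1,0,0,0,0,1,0,0,0,0,1]
  newtons: 20

```text
time_s: 6.2
position: [0.5354, -0.2422, 0.2817]
tcp_rot: [-180.0, -0.1, 51.2]
contact_force: [-2.6, 4.0, 5.2]
opening: 0.0396
```

play_rows:
  increments: [2.5,3.1,0,0,1,2.5,3.1,0,0,1,2.5,3.1,0,0,1,2.5,3.1,0,0,1]
  newtons: 20

```text
time_s: 6.7
position: [0.544, -0.232, 0.2823]
tcp_rot: [-180.0, 0.1, 51.1]
contact_force: [-6.2, -0.3, 10.0]
opening: 0.0395
```

```bash
python3 - <<'E'
from fit import *
S=read_camera("side"); save(S,"tip1.png",(260,200,380,300),6)
E
```

```text
(no output)
```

View pics/tip1.png

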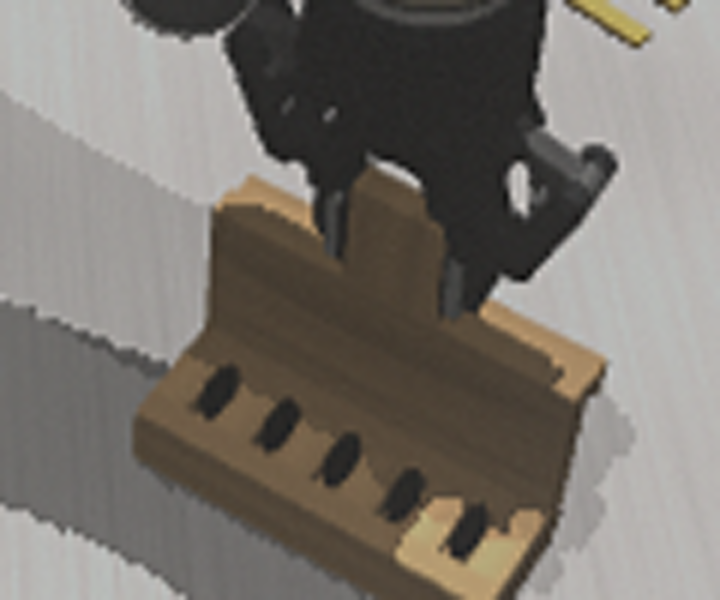

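The front corner stayed at about (282,269), so the stand is tipping, not sliding, and the stones are in place. I continue.

play_rows:
  increments: [2.5,3.1,0,0,1,2.5,3.1,0,0,1,2.5,3.1,0,0,1,2.5,3.1,0,0,1,2.5,3.1,0,0,1,0,0,0,0,1]
  newtons: 20

```text
time_s: 7.5
position: [0.5577, -0.215, 0.2811]
tcp_rot: [180.0, 0.0, 51.1]
contact_force: [-4.3, -1.1, 6.2]
opening: 0.0396
```

play_rows:
  increments: [0,0,0,0,1,0,0,0,0,1,0,0,10,0,1,0,0,15,0,1,0,0,15,0,1,0,0,0,0,1]
  newtons: 100

```text
time_s: 8.25
position: [0.5584, -0.2149, 0.3226]
tcp_rot: [179.8, -0.1, 51.2]
contact_force: [-0.1, -0.9, -5.2]
opening: 0.039
```

```bash
cat > tilt.py <<'E'
from fit import *
# fit stand tilt & offset in grip by matching wrist view: print sil corners helper
def rotpose(o3,yaw,th,M):
    M=np.array(M,float)/1e3; c,s=np.cos(th),np.sin(th)
    M=np.c_[M[:,0]*c+M[:,2]*s,M[:,1],-M[:,0]*s+M[:,2]*c]
    return pose(np.r_[o3,yaw],M)
EDG=[[(-54,75,-96),(-54,-75,-96)],[(-54,75,-126),(-54,-75,-126)],[(-6,75,-26),(-6,-75,-26)],[(6,75,-26),(6,-75,-26)],
 [(-54,75,-96),(-54,75,-126)],[(-54,-75,-96),(-54,-75,-126)],[(-54,-75,-96),(-6,-75,-96)],[(-54,75,-96),(-6,75,-96)],[(-6,-75,-26),(-6,-75,-96)],[(-6,75,-26),(-6,75,-96)],[(-6,20,24),(-6,-20,24)]]
def overlay(p,o3,yaw,th,crop,s,n):
    im=cv2.resize(p["pixels"][crop[1]:crop[3],crop[0]:crop[2],::-1],None,fx=s,fy=s,interpolation=cv2.INTER_CUBIC)
    for e in EDG:
        P=((proj(p,rotpose(o3,yaw,th,e))-crop[:2]+.5)*s).astype(int);cv2.line(im,tuple(map(int,P[0])),tuple(map(int,P[1])),(0,0,255),1)
    cv2.imwrite("pics/"+n,im); return im
E
python3 - <<'E'
from tilt import *
o=sensors.get_obs();print(o["position"],o["contact_force"],o["torque"])
g=o["position"]+[0,0,-.155]
S=read_camera("side")
a=overlay(S,g,np.radians(o["tcp_rot"][2]),np.radians(14),(260,185,380,285),6,"tip2.png")
E
```

```text
[ 0.55837984 -0.21494891  0.32255565] [-0.07090961 -0.8555762  -5.20843186] [ 0.12682982 -0.15778329  0.02936907]
```

View pics/tip2.png

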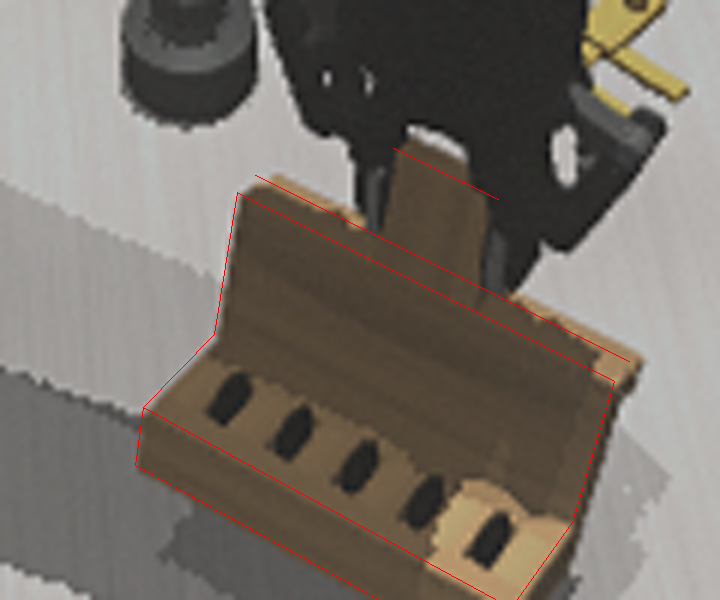

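The 14° model matches the picture edges closely and the stones are seated. I raise the stand and carry it to a stand-off in front of the panel.

play_rows:
  increments: [0,0,20,0,1,0,5,25,0,1,0,15,15,0.04,1,-2,30,0,0.1,1,-3,40,0,0.12,1,-3,45,0,0.12,1,-3,45,0,0.12,1,-3,45,0,0.12,1,-3,45,0,0.12,1,-3,45,0,0.1,1]

```text
time_s: 9.55
position: [0.5359, 0.104, 0.3795]
tcp_rot: [-179.9, -0.1, 99.8]
contact_force: [1.3, 0.1, -5.4]
opening: 0.0389
```

play_rows:
  increments: [-2,45,0,0.07,1,0,40,0,0.03,1,0,30,0,0,1,0,17,0,0,1,0,7,0,0,1,0,0,0,0,1,0,0,0,0,1]

```text
time_s: 10.42
position: [0.536, 0.2378, 0.3807]
tcp_rot: [-180.0, 0.0, 104.9]
contact_force: [0.9, -0.5, -5.0]
opening: 0.0386
```

```bash
python3 - <<'E'
from tilt import *
o=sensors.get_obs();print(o["position"],o["tcp_rot"],o["contact_force"],o["torque"])
g=o["position"]+[0,0,-.155]
S=read_camera("side");W=read_camera("wrist")
a=overlay(S,g,np.radians(o["tcp_rot"][2]),np.radians(14),(220,40,340,140),4,"m1.png")
b=cv2.resize(W["pixels"][:,:,::-1],None,fx=1,fy=1)
q=[.5208,.2974,0,np.radians(105.5)];h=.0103
for A,B in [([.003,.125,.178],[.003,-.125,.178]),([-.016,.1,.131+h],[-.016,-.1,.131+h]),([-.014,.1,.131+h],[-.014,-.1,.131+h])]:
    P=proj(W,pose(q,np.linspace(A,B,40))).astype(int);cv2.polylines(b,[P],False,(0,0,255),1)
b=cv2.resize(b[0:260,160:480],(480,390),interpolation=cv2.INTER_CUBIC)
im=np.zeros((600,800,3),np.uint8);im[:400,:]=0
a=cv2.resize(a,(400,333));c=cv2.resize(b,(400,325));im[:333,:400]=a;im[:325,400:]=c
cv2.imwrite("pics/m2.png",im[:340])
E
```

```text
[0.53599735 0.23777955 0.38068729] [-1.79982481e+02  4.58155518e-02  1.04899777e+02] [ 0.93140902 -0.52932638 -5.03124163] [ 0.20078476  0.06114638 -0.06446622]
```

View pics/m2.png

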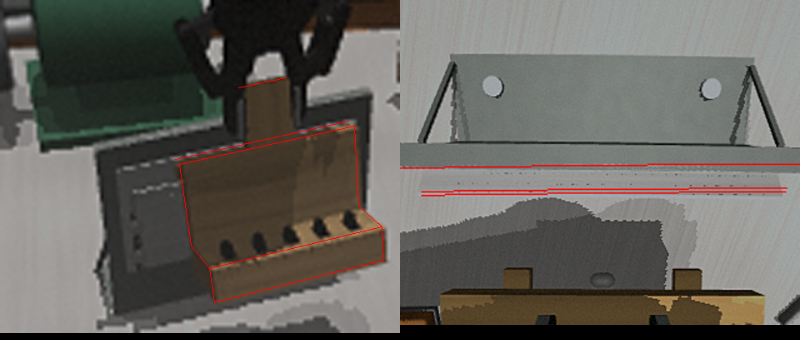

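```bash
python3 - <<'E'
from tilt import *
import pickle
W=read_camera("wrist");pickle.dump(W,open("wq.pkl","wb"))
g=cv2.cvtColor(W["pixels"],cv2.COLOR_RGB2GRAY).astype(float)
for c in range(170,480,40): print(c,g[112:166:1,c-3:c+4].mean(1).round(0).astype(int).tolist())
print("row152",g[150:153,160:500].mean(0)[::4].astype(int).tolist())
q=[.5208,.2974,0,np.radians(105)]
print(proj(W,pose(q,[[.003,.1,.178],[.003,-.1,.178],[-.015,.1,.141],[-.015,-.1,.141],[0,.1,.127],[0,-.1,.127]])).round(1).tolist())
E
```

```text
170 [155, 164, 142, 102, 108, 109, 108, 109, 108, 108, 108, 109, 109, 109, 109, 110, 109, 112, 125, 124, 106, 115, 141, 149, 160, 153, 154, 154, 153, 154, 152, 153, 152, 152, 153, 153, 153, 154, 152, 153, 154, 153, 154, 154, 154, 153, 154, 154, 154, 154, 155, 155, 155, 154]
210 [102, 53, 36, 89, 119, 113, 113, 113, 113, 110, 112, 112, 113, 111, 113, 111, 114, 110, 111, 126, 126, 116, 108, 137, 154, 153, 146, 148, 149, 146, 147, 149, 147, 144, 143, 146, 145, 149, 149, 150, 148, 142, 155, 163, 164, 160, 160, 159, 158, 160, 159, 160, 160, 159]
250 [118, 77, 9, 98, 122, 115, 115, 116, 115, 116, 115, 117, 116, 115, 115, 116, 116, 113, 122, 141, 144, 121, 112, 121, 154, 155, 149, 151, 150, 148, 150, 151, 149, 146, 150, 147, 145, 151, 149, 150, 149, 149, 154, 163, 164, 163, 160, 159, 161, 163, 154, 148, 128, 110]
290 [132, 83, 27, 61, 119, 126, 122, 122, 122, 122, 122, 121, 120, 122, 121, 122, 120, 120, 117, 143, 142, 145, 141, 130, 150, 151, 153, 143, 150, 150, 150, 155, 149, 148, 151, 132, 147, 150, 153, 149, 148, 151, 124, 162, 166, 164, 163, 155, 111, 91, 91, 92, 92, 92]
330 [130, 116, 
[... 905 characters left out ...]
 124, 140, 144, 152, 139, 114, 136, 154, 144, 142, 142, 144, 142, 141, 142, 140, 137, 127, 134, 139, 139, 142, 142, 139, 136, 158, 164, 162, 161, 161, 160, 161, 159, 160]
row152 [155, 153, 154, 154, 147, 148, 150, 145, 148, 148, 147, 150, 151, 147, 148, 148, 151, 148, 150, 148, 147, 149, 150, 150, 149, 148, 150, 149, 149, 148, 150, 151, 153, 148, 150, 152, 152, 150, 149, 149, 148, 147, 147, 149, 147, 146, 145, 144, 145, 144, 144, 145, 145, 144, 144, 145, 143, 144, 142, 143, 142, 139, 140, 144, 143, 141, 138, 139, 140, 140, 137, 140, 137, 140, 138, 130, 139, 161, 163, 163, 160, 160, 162, 160, 161]
[[142.9, 133.6], [502.7, 133.4], [177.1, 153.8], [468.1, 153.5], [182.7, 129.4], [462.5, 129.1]]
```

Panel yaw is refined to 104.3°. The crest edge agrees with the model to about 0.5 mm, and the lateral offset is about 1 mm. I advance over the cleat and then feel downward.

play_rows:
  increments: [-2,8,0,-0.01,1,-3,10,0,0,1,-3,10,0,0,1,-2.5,9,0,0,1,-1.5,6,0,0,1,-0.5,2,0,0,1,0,0,0,0,1,0,0,-8,0,1,0,0,-8,0,1,0,0,0,0,1]

```text
time_s: 11.82
position: [0.523, 0.284, 0.3635]
tcp_rot: [-179.9, 0.0, 104.4]
contact_force: [-0.3, 0.1, -4.9]
opening: 0.0388
```

play_rows:
  increments: [0.4,-1.4,-3,0,1,0,0,-3,0,1,0,0,-3,0,1,0,0,-2,0,1,0,0,0,0,1]

```text
time_s: 12.45
position: [0.5236, 0.2829, 0.3535]
tcp_rot: [-180.0, 0.0, 104.4]
contact_force: [-0.2, -0.5, -5.3]
opening: 0.039
```

play_rows:
  increments: [0,0,-2,0,1,0,0,-2,0,1,0,0,0,0,1]

```text
time_s: 12.82
position: [0.5236, 0.2829, 0.3495]
tcp_rot: [-180.0, 0.0, 104.4]
contact_force: [0.5, 0.5, -4.7]
opening: 0.0387
```

play_rows:
  increments: [0,0,-2,0,1,0,0,0,0,1]

```text
time_s: 13.08
position: [0.5236, 0.2829, 0.3476]
tcp_rot: [-180.0, 0.0, 104.4]
contact_force: [0.9, -0.0, -4.9]
opening: 0.0386
```

play_rows:
  increments: [0,0,-2,0,1,0,0,0,0,1]

```text
time_s: 13.32
position: [0.5238, 0.2834, 0.3461]
tcp_rot: [179.9, -0.1, 104.5]
contact_force: [0.7, 2.1, -3.2]
opening: 0.0387
```

Contact felt at tab z≈0.191: the force goes up and into the panel, so the tongue is on the groove side of the crest. I ease it down.

play_rows:
  increments: [-0.2,1,-1.5,0,1,0,0,0,0,1]

```text
time_s: 13.58
position: [0.5237, 0.2846, 0.3449]
tcp_rot: [179.9, -0.1, 104.5]
contact_force: [-1.0, 2.3, 1.1]
opening: 0.0388
```

play_rows:
  increments: [-0.2,1,-1.5,0,1,0,0,0,0,1]

```text
time_s: 13.82
position: [0.5235, 0.2857, 0.3436]
tcp_rot: [179.9, -0.1, 104.5]
contact_force: [-0.8, 2.4, 4.4]
opening: 0.0387
```

play_rows:
  increments: [0,0,0,0,1,0,0,0,0,1,-0.1,0.4,-1,0,1,-0.1,0.4,-1,0,1,0,0,0,0,1]
  newtons: 20

```text
time_s: 14.45
position: [0.5234, 0.2867, 0.3423]
tcp_rot: [179.8, -0.1, 104.5]
contact_force: [-1.7, 2.8, 7.9]
opening: 0.0387
```

```bash
python3 - <<'E'
from tilt import *
o=sensors.get_obs();print(o["position"],o["tcp_rot"],o["contact_force"],o["torque"])
g=o["position"]+[0,0,-.155]
S=read_camera("side");W=read_camera("wrist")
a=overlay(S,g,np.radians(104.4),np.radians(12),(230,40,350,140),6,"n1.png")
im=np.zeros((600,800,3),np.uint8);im[:340,:408]=cv2.resize(a,(408,340))
b=W["pixels"][60:280,180:460,::-1];im[:314,408:]=cv2.resize(b,(392,314),interpolation=cv2.INTER_CUBIC)
cv2.imwrite("pics/n2.png",im[:340])
E
```

```text
[0.52338023 0.28667949 0.34230126] [ 1.79842496e+02 -1.38206620e-01  1.04456151e+02] [-1.71335398  2.77550737  7.8604724 ] [ 1.04677008  0.49540978 -0.01495499]
```

View pics/n2.png

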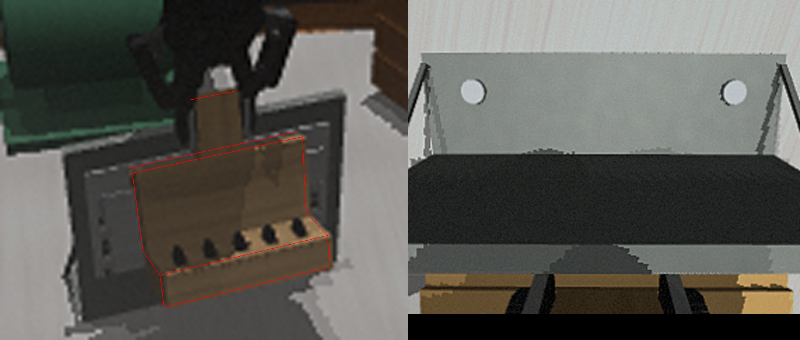

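The tilted stand sits behind the crest, the model matches, and the stones are in place. I relieve the downward push and release.

play_rows:
  increments: [0,0,1.2,0,1,0,0,0,0,0.6,0,0,0,0,0.45,0,0,0,0,0.3,0,0,0,0,0.1,0,0,0,0,0,0,0,0,0,0]

```text
time_s: 15.42
position: [0.5231, 0.2856, 0.3418]
tcp_rot: [-180.0, 0.0, 104.4]
contact_force: [-0.1, -0.6, -0.4]
opening: 0.0855
```

```bash
cat > est.py <<'E'
from tilt import *
# estimate hung stand pose (tab x,z in panel frame, tilt) from side-view edges via distance transform
from scipy.ndimage import map_coordinates
PO=np.array([.5198,.2971,0]);PY=np.radians(104.3)
def est(S,x0,z0,t0,lines=(0,1,4,5,7,9,2,3)):
    g=cv2.cvtColor(S["pixels"],cv2.COLOR_RGB2GRAY); g=cv2.GaussianBlur(g,(0,0),.8)
    G=np.hypot(cv2.Sobel(g,cv2.CV_64F,1,0),cv2.Sobel(g,cv2.CV_64F,0,1)); G=np.minimum(G,120)
    best=None
    xd=np.array([np.cos(PY),np.sin(PY),0]);yd=np.array([-np.sin(PY),np.cos(PY),0])
    for y in (-.003,-.0015,0,.0015,.003):
     for x in np.arange(x0-.008,x0+.0081,.001):
      for z in np.arange(z0-.008,z0+.0081,.001):
       for t in np.radians(np.arange(t0-9,t0+9.1,1)):
        pts=rotpose(PO+xd*x+yd*y+[0,0,z],PY,t,PT)
        uv=proj(S,pts); s=map_coordinates(G,[uv[:,1],uv[:,0]],order=1).mean()
        if best is None or s>best[0]: best=(s,x,y,z,np.degrees(t))
    return best
PT=np.vstack([np.linspace(EDG[i][0],EDG[i][1],15) for i in (0,1,4,5,7,9,2,3)])
E
python3 - <<'E'
from est import *
o=sensors.get_obs();print(o["position"],o["contact_force"],o["opening"])
S=read_camera("side");b=est(S,-.012,.185,10);print(np.round(b,4))
import pickle;pickle.dump(S,open("s3.pkl","wb"))
E
```

```text
[0.5230864  0.28556952 0.34184738] [-0.12700772 -0.5999557  -0.36099713] 0.08549371572723644
[ 4.99331e+01 -1.90000e-02  1.50000e-03  1.92000e-01  1.90000e+01]
```

play_rows:
  increments: [0,0,10,0,0,0,0,20,0,0,0,0,40,0,0,5,-20,40,0,0,10,-40,20,0,0,10,-30,0,0,0,0,0,0,0,0]

```text
time_s: 16.35
position: [0.5489, 0.1924, 0.4733]
tcp_rot: [179.9, 0.0, 104.1]
contact_force: [-0.5, 0.3, 0.2]
opening: 0.0854
```

```bash
python3 - <<'E'
from est import *
S=read_camera("side")
xd=np.array([np.cos(PY),np.sin(PY),0])
im=[]
for x,z,t in((-.012,.186,10),(-.022,.183,0)):
    im.append(overlay(S,PO+xd*x+[0,0,z],PY,np.radians(t),(240,50,340,140),4,"x.png"))
cv2.imwrite("pics/h1.png",np.hstack(im))
import pickle;pickle.dump(S,open("s4.pkl","wb"))
E
```

```text
(no output)
```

View pics/h1.png

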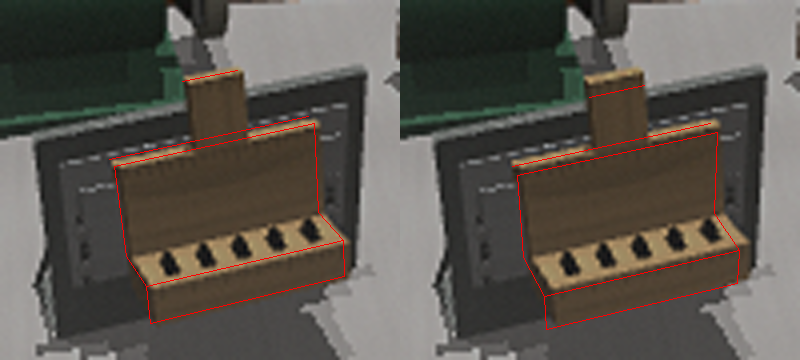

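The stand hangs leaning about 10° on the rollers, tab at ≈(615,85) in the right tile, with all five stones in their slots. Next I turn the tool 90° with the fingers shut and descend in front of the foot.

play_rows:
  increments: [1,-10,0,-0.175,1,2,-11,0,-0.175,1,2,-10,0,-0.175,1,0.5,0,-20,-0.175,1,0,0,-25,-0.175,1,0,0,-30,-0.175,1,0,0,-30,-0.175,1,0,0,-30,-0.175,1,0,0,-30,-0.175,1,0,0,-30,0,1]
  newtons: 40

```text
time_s: 17.65
position: [0.5531, 0.1669, 0.2757]
tcp_rot: [-180.0, 0.0, 14.3]
contact_force: [0.2, 0.6, 0.4]
opening: -0.0003
```

play_rows:
  increments: [0,0,-22,0,1,0,0,-12,0,1,0,0,0,0,1]

```text
time_s: 18.02
position: [0.5533, 0.1656, 0.2424]
tcp_rot: [-180.0, 0.1, 14.3]
contact_force: [0.8, 0.8, 0.4]
opening: -0.0002
```

play_rows:
  increments: [-2,8,0,0,1,-2,8,0,0,1,-1.5,6,0,0,1,-1,4,0,0,1,-0.5,2,0,0,1,0,0,0,0,1]

```text
time_s: 18.77
position: [0.5465, 0.1927, 0.2429]
tcp_rot: [180.0, 0.0, 14.2]
contact_force: [0.5, 0.5, 0.3]
opening: -0.0005
```

play_rows:
  increments: [-0.7,2.9,0,0,1,-0.7,2.9,0,0,1,0,0,0,0,1]

```text
time_s: 19.15
position: [0.5453, 0.1978, 0.2428]
tcp_rot: [179.9, 0.0, 14.2]
contact_force: [1.1, -2.4, -0.6]
opening: 0.0001
```

play_rows:
  increments: [-0.7,2.9,0,0,1,-0.7,2.9,0,0,1,0,0,0,0,1]

```text
time_s: 19.52
position: [0.5438, 0.2027, 0.2424]
tcp_rot: [179.9, 0.1, 14.1]
contact_force: [1.4, -6.6, -4.4]
opening: 0.0001
```

play_rows:
  increments: [-0.5,1.9,0,0,1,-0.5,1.9,0,0,1,0,0,0,0,1]

```text
time_s: 19.9
position: [0.5427, 0.2089, 0.2429]
tcp_rot: [-179.9, 0.0, 14.2]
contact_force: [-0.2, 0.2, -0.1]
opening: -0.0002
```

play_rows:
  increments: [-0.5,1.9,0,0,1,-0.5,1.9,0,0,1,0,0,0,0,1]

```text
time_s: 20.27
position: [0.5423, 0.2101, 0.2433]
tcp_rot: [179.9, -0.0, 14.1]
contact_force: [1.1, -7.6, 0.6]
opening: -0.0
```

The force dropped to zero (the snap), then met a firm stop. One slightly harder push confirms it, then I retreat.

play_rows:
  increments: [-0.5,1.9,0,0,1,0,0,0,0,1]

```text
time_s: 20.52
position: [0.5421, 0.2104, 0.2435]
tcp_rot: [179.8, -0.0, 14.0]
contact_force: [1.5, -11.8, 1.9]
opening: 0.0002
```

play_rows:
  increments: [1,-4,0,0,1,2,-8,0,0,1,4,-16,0,0,1,6,-25,10,0,1,6,-25,30,0,1,0,-25,40,0,1,0,0,40,0,1,0,0,0,0,1]

```text
time_s: 21.52
position: [0.5616, 0.1081, 0.367]
tcp_rot: [-180.0, -0.4, 14.0]
contact_force: [-0.6, 0.4, 0.5]
opening: -0.0002
```

```bash
python3 - <<'E'
from est import *
S=read_camera("side")
xd=np.array([np.cos(PY),np.sin(PY),0])
im=[S["pixels"][50:140,240:340,::-1]]
im=[cv2.resize(im[0],None,fx=4,fy=4,interpolation=cv2.INTER_CUBIC)]
im.append(overlay(S,PO+xd*-.0215+[0,0,.183],PY,0,(240,50,340,140),4,"x.png"))
full=cv2.resize(S["pixels"][...,::-1],(384,240));row=np.zeros((240,800,3),np.uint8);row[:,:384]=full
T=read_camera("top");row[:,400:784]=cv2.resize(T["pixels"][...,::-1],(384,240))
cv2.imwrite("pics/f1.png",np.vstack([np.hstack(im),row]))
for n,p in(("side",S),("top",T)):
  for l in["dish","caliper","weight","bowl","brush","jar","block","stand_tab"]:
    d=spotter.boxes_of(l,p)[:2]; print(n,l,[(round(e["conf"],2),np.round(e["centre"],3).tolist()) for e in d])
E
```

```text
side dish [(0.82, [0.75, -0.206, 0.01])]
side caliper [(0.87, [0.689, -0.0, 0.006])]
side weight [(0.58, [0.487, -0.01, 0.039])]
side bowl [(0.81, [0.545, -0.497, 0.093]), (0.25, [0.516, 0.256, 0.104])]
side brush [(0.8, [0.761, 0.182, 0.014]), (0.26, [0.514, 0.258, 0.101])]
side jar [(0.83, [0.7, -0.387, 0.073])]
side block [(0.59, [0.364, 0.064, 0.03])]
side stand_tab [(0.89, [0.313, -0.193, 0.032]), (0.86, [0.517, 0.26, 0.1])]
top dish [(0.58, [0.758, -0.205, 0.012]), (0.22, [0.494, 0.223, 0.092])]
top caliper [(0.55, [0.69, 0.006, 0.004])]
top weight [(0.72, [0.486, -0.0, 0.034])]
top bowl [(0.91, [0.546, -0.487, 0.091])]
top brush [(0.87, [0.751, 0.17, 0.018]), (0.74, [0.489, 0.223, 0.089])]
top jar [(0.91, [0.7, -0.369, 0.074])]
top block [(0.94, [0.366, 0.073, 0.034])]
top stand_tab [(0.87, [0.316, -0.178, 0.032]), (0.57, [0.491, 0.226, 0.09])]
```

View pics/f1.png

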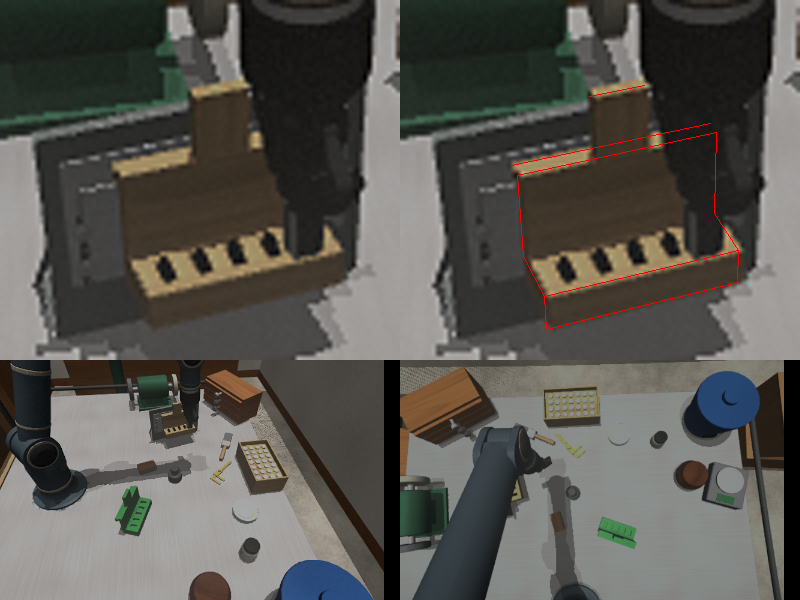

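The stand is upright and matches the home model, though the tool hides stone 5. I move clear and check it numerically.

play_rows:
  increments: [0,-40,20,0,1,0,-50,20,0,1,0,-50,0,0,1,0,-50,0,0,1,0,-30,0,0,1,0,0,0,0,1]

```text
time_s: 23.18
position: [0.5596, -0.1123, 0.4033]
tcp_rot: [179.9, -0.0, 13.9]
contact_force: [0.8, 0.4, -0.1]
opening: -0.0002
```

```bash
python3 - <<'E'
from est import *
S=read_camera("side")
xd=np.array([np.cos(PY),np.sin(PY),0])
g=cv2.cvtColor(S["pixels"],cv2.COLOR_RGB2GRAY)
for y in(54,27,0,-27,-54):
    u=proj(S,rotpose(PO+xd*-.0215+[0,0,.183],PY,0,[[-18,y,-90]]))[0]; c,r=u.round().astype(int)
    print(y,u.round(0),g[r-2:r+3,c-2:c+3].min())
print(np.round(est(S,-.0215,.183,2),4)); print(sensors.get_obs()["time_s"])
E
```

```text
54 [278. 113.] 27
27 [287. 111.] 27
0 [296. 109.] 27
-27 [305. 107.] 21
-54 [313. 105.] 26
[ 6.25691e+01 -1.45000e-02 -1.50000e-03  1.80000e-01  6.00000e+00]
23.225
```

```bash
python3 - <<'E'
from est import *
import pickle
def run(S):
    g=cv2.GaussianBlur(cv2.cvtColor(S["pixels"],cv2.COLOR_RGB2GRAY),(0,0),.8)
    G=np.minimum(np.hypot(cv2.Sobel(g,cv2.CV_64F,1,0),cv2.Sobel(g,cv2.CV_64F,0,1)),120)
    xd=np.array([np.cos(PY),np.sin(PY),0]);yd=np.array([-np.sin(PY),np.cos(PY),0])
    P=np.vstack([PT,np.linspace((-6,20,24),(-6,-20,24),15)])
    for t in range(-4,15,2):
        a=np.radians(t);c,s=np.cos(a),np.sin(a); b=0
        for cr in np.arange(.137,.147,.001):
          for dy in np.arange(-.003,.0031,.001):
            for dx in(-.002,-.001,0,.001,.002,.003):
              x=-.006+dx-(16*c-48*s)/1e3; z=cr-.008-(-16*s-48*c)/1e3
              uv=proj(S,rotpose(PO+xd*x+yd*dy+[0,0,z],PY,a,P)); b=max(b,(map_coordinates(G,[uv[:,1],uv[:,0]],order=1).mean(),cr,dx)) if b else (map_coordinates(G,[uv[:,1],uv[:,0]],order=1).mean(),cr,dx)
        print(t,np.round(b,3))
run(read_camera("side"));print("lean");run(pickle.load(open("s4.pkl","rb")))
E
```

```text
-4 [ 6.7085e+01  1.4600e-01 -1.0000e-03]
-2 [ 6.7781e+01  1.4600e-01 -2.0000e-03]
0 [6.7826e+01 1.4100e-01 2.0000e-03]
2 [6.7354e+01 1.3900e-01 3.0000e-03]
4 [6.6148e+01 1.3700e-01 3.0000e-03]
6 [64.412  0.141  0.   ]
8 [6.4967e+01 1.3900e-01 1.0000e-03]
10 [6.5183e+01 1.3700e-01 2.0000e-03]
12 [6.4986e+01 1.3700e-01 1.0000e-03]
14 [ 6.4436e+01  1.3700e-01 -1.0000e-03]
lean
-4 [5.8714e+01 1.4600e-01 3.0000e-03]
-2 [6.2773e+01 1.4600e-01 3.0000e-03]
0 [6.8073e+01 1.4600e-01 3.0000e-03]
2 [7.3781e+01 1.4600e-01 2.0000e-03]
4 [78.768  0.146  0.   ]
6 [ 8.1748e+01  1.4600e-01 -2.0000e-03]
8 [ 8.2543e+01  1.4500e-01 -2.0000e-03]
10 [ 8.2581e+01  1.4300e-01 -1.0000e-03]
12 [ 8.2311e+01  1.4200e-01 -2.0000e-03]
14 [ 8.2171e+01  1.4100e-01 -2.0000e-03]
```

The fit gives 0° now, against 10° before the push, so the stand is home. I hand in the job.

```bash
python3 -c "
from bench import workorder; print(workorder.close_job())"
```

```text
the job is handed in; nothing more can be done
None
```

The beech stand is hung on the cleat, upright and snapped into the roller catch, with the gripper clear. I handed the job in at about 23 s of the 72 s allowed.

**What I did**
- I gripped the stand lightly by its tab, tipped it about 14° on its rear foot edge on the table, then gripped it hard and carried it over.
- I lowered it in 2 mm steps until the strip touched the cleat, about 10–12 mm above its mark. I eased it into the groove, at most about 13 N on the cleat, and released it leaning about 10° on the rollers.
- I then pushed the front of the foot with closed fingers. The force rose to about 8 N, dropped to zero at the snap, and met a firm stop, which I confirmed at about 12 N before backing off.

**Last checks**
- **Stand:** a model fit constrained to the cleat, on the side camera picture, gives about 0° of lean now against about 10° before the push. An earlier unconstrained fit gave 6°. I discounted it because it had also read too high earlier and cannot separate tilt from position, but it does disagree.
- **Stones:** all five stones show dark in their slots.
- **Other things:** the dish, caliper, weight, bowl, jar and block are within detector error of where they started. The brush reads the same in the side view, but about 28 mm different in the top view, where the arm partly covered it. My moves did not pass near it. The green look-alike was not touched.

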